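# Register a cast housing in the inspection corner and shut the gate

### The arm

A 6-joint arm with a two-finger parallel gripper is mounted at the origin on the work surface. World frame = base frame: x ahead of the robot, y to its left, z up, the work surface at z = 0. Lengths are in m, angles in degrees, forces in N, time in s.
With the tool pointing down it reaches from about 0.275 to 0.975 m from the base axis. Payload 8.4 kg.
Tool frame: the origin (TCP) lies at the very end of the fingers, on their centre line; the grasp point (between the pads) lies grip_depth behind it (grip_depth is the distance from the TCP to the grasp point, in m); z points along the fingers, y is the direction in which the jaws open and shut (so a half turn about z gives the same grasp; the last joint's range is limited). The gripper opens to 92 mm and grips with 3 to 60 N. Pads are 20 mm wide; open, the fingers measure 128 mm over their backs; the gripper's body (75 mm by 189 mm) begins 69 mm behind the grasp point.
Start: joints at [71.711, 20.225, 93.587, -0, 66.188, -0.138], TCP at [0.195, 0.594, 0.215] pointing down, gripper open.
Joint ranges: [-150.9, 150.9], [-52.94, 120.26], [3.33, 152.33], [-74.26, 254.26], [0, 154.13], [-172.89, 172.89]. Speed limits (degrees/s): [127.2, 127.2, 159.86, 180, 180, 180].

### API

Orientations are given as [roll, pitch, yaw] about the fixed x, y, z axes, in that order (R = Rz(yaw) Ry(pitch) Rx(roll)).
In Python, from workcell import * gives the robot as it stands. The module is installed in compiled form; this text tells all that it offers. Calls block until the motion is done:
- move_ptp(position, orientation): joint-space move of the TCP to a pose.
- servo_line(position, feed=0.15, ori=None, contact_N=None): straight line of the TCP; ori=None keeps the orientation; feed is the mean speed in m/s. With contact_N (N) it stops when the force on the tool has changed by that much, and returns True; else False.
- move_joints(angles): joint-space move.
- grip(opening, f_grip=None): finger opening in m; f_grip is the grip in N (None keeps the last); returns when the fingers have stopped.
- wait(seconds).
- inverse_kinematics(position, orientation): joint angles nearest the present ones, or None.
- observe(): the state.
- get_image(name): name is "scene" or "top"; returns the picture (384x512x3 uint8, red, green, blue); there is no depth.
- camera_info(name): a dict with "mtx" (3x3 intrinsics, pixels), "distortion" ([k1, k2, p1, p2, k3] as OpenCV has them; the pictures are not rectified), "rvec" (rotation vector, rad) and "tvec" (3), from world to camera coordinates, as OpenCV has them. Camera axes: x right, y down, z forward; pixel columns grow to the right and rows downward; lengths in m; the calibration is good to about 2 mm. A picture is of the moment at which its call begins. camera_info takes no time and is no camera call.
A pose or a line that the arm cannot do raises IKError and nothing moves.
- hand_in(): hands the job in, once; it reports no verdict.
The state is a dict: "time": time; "qpos": joint angles; "joint_vel": joint speeds; "tau": joint torques, N m; "tcp_pos": TCP position; "ee_rot": TCP orientation; "wrist_force": force on the tool from outside, world axes, zero at the start; "moment": the same for the moment, N m; "opening": finger opening in m.
Only numpy, scipy, OpenCV 4.12 (cv2) and the standard library are available. Lean on these libraries where they do the work, as an engineer would, in place of code of your own. Each camera call takes 0.05 s, during which the arm holds its last target. There are 200 camera calls.

### The job

Slide the big aluminium housing (the block with two bores) flat along the bench, never lifting or tipping it, into the corner of the two steel stops, until one long side lies flush against the long stop and one end is flush against the short stop; either end may lead. Then, with the housing fully home, swing the gate with the black knob fully shut across its free end, leaving the housing flush, and let go. Leave the other things on the bench where they are.

Things in the scene. Friction and masses are not known exactly. Their poses are not given: they have to be found in the camera images.
- housing: Loose cast-aluminium block 150 mm long (own x), 95 mm wide (own y), 45 mm high, about 0.6 kg, flat upright sides, too wide for the gripper. Two round blind bores 30 mm deep in its top: 58 mm wide at x = -30 mm, 36 mm wide at x = +42 mm. Origin: centre of the underside, z up.
- nest: Fixed corner of two steel bars 22 mm thick, 30 mm high. Origin: inside corner, bench level. Long stop: face on x = 0, from y = 0 to -145 mm, bar on the +x side. Short stop: face on y = 0, from x = 0 to -80 mm, bar on the +y side. Housing fully home: centre at x = -47.5, y = -75 mm, long axis along the nest's y.
- gate (a joint): Swing gate angle, rad: 0 wide open, 1.92 fully shut on its own stop; shuts clockwise seen from above, stays where left. Dark steel bar 14 mm thick, 115 mm long from the hinge, 12 to 32 mm above the bench. At 0 it points along the nest's -y turned 0.35 rad towards +x; shut, along the nest's -x, 3 mm clear of a housing that is home.
- gate_hinge (a point): Point on the gate's upright hinge axis, 40 mm above the bench, on top of its 22 mm wide post at the open end of the long stop; at x = +15 mm, y = -160 mm in the nest's frame.
- gate_knob (a point): Top centre of the gate's upright round black knob, 20 mm in diameter, from 45 to 90 mm above the bench, 105 mm from the hinge axis.
- cover: Bystander: smaller loose aluminium block 100 x 70 x 28 mm with one 40 mm bore. Origin at the centre of the underside.
- tape: Bystander: brown cardboard ring 90 mm across, 25 mm high, lying flat. Origin at the centre of the underside.
- micrometer: Bystander: micrometer lying flat, green bow and steel barrel, about 140 mm long, 18 mm high. Origin near the centre of the bow.
- spray: Bystander: clear bottle 64 mm in diameter, 190 mm high, standing. Origin at the centre of the underside.
- driver: Bystander: screwdriver 200 mm long, lying. Origin near its middle.
There are look-alikes about, which are no part of the job. Leave any yellow look-alike of the housing alone.

How it is judged:
By the outcome, as a careful person would: the job done as asked, in the order asked, and still so for the second after the job is handed in, with the robot touching nothing.
It also fails if it takes over 72 s, if anything falls off the work surface, if the arm or the gripper's body presses on something with over 40 N, if the wrist force passes 120 N, or if a joint passes its speed limit or range.

## Working session

There is one attempt and no reset: what is moved stays moved. The work goes in short steps, each a Python script; the robot and the scene stay as the last script left them, time stands still between calls to the robot, and variables do not carry over. Pictures are saved under pics/ and viewed, about 8 in all and at most 12, crops included, and the job is handed in when it is done.

```bash
mkdir -p pics; python3 - <<'E'
from workcell import *
import cv2
for n in("scene","top"):
    im=get_image(n); cv2.imwrite(f"pics/{n}0.png",cv2.resize(im[:,:,::-1],(800,600),interpolation=cv2.INTER_CUBIC))
    c=camera_info(n); print(n,c)
s=observe();print(s["time"],s["opening"],s["ee_rot"],grip_depth if 'grip_depth' in globals() else None)
E
```

```text
scene {'mtx': array([[415.47166534,   0.        , 261.6149363 ],
       [  0.        , 415.47166534, 189.4810639 ],
       [  0.        ,   0.        ,   1.        ]]), 'distortion': array([-0.07527059,  0.        ,  0.        ,  0.        ,  0.        ]), 'rvec': array([ 2.08931755,  1.31389991, -0.49441699]), 'tvec': array([-0.32196182, -0.28365844,  1.62636797])}
top {'mtx': array([[482.43882406,   0.        , 252.35089543],
       [  0.        , 482.43882406, 189.5618192 ],
       [  0.        ,   0.        ,   1.        ]]), 'distortion': array([-0.18743163,  0.        ,  0.        ,  0.        ,  0.        ]), 'rvec': array([ 2.15278665, -2.20933939,  0.11589234]), 'tvec': array([0.10047431, 0.54498487, 1.4835205 ])}
0.1 0.0919736866103086 [-1.79926732e+02  1.04230737e-04  1.61849692e+02] 0.0187
```

View pics/top0.png

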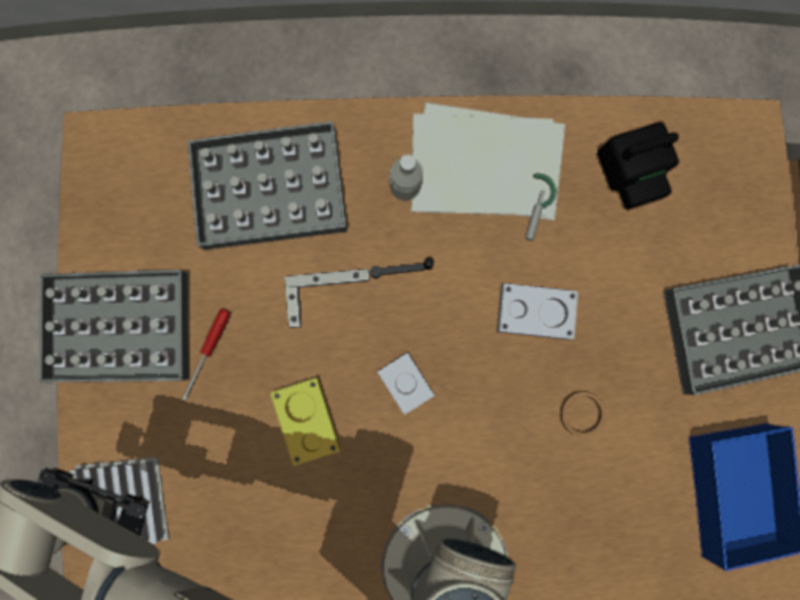

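View pics/scene0.png

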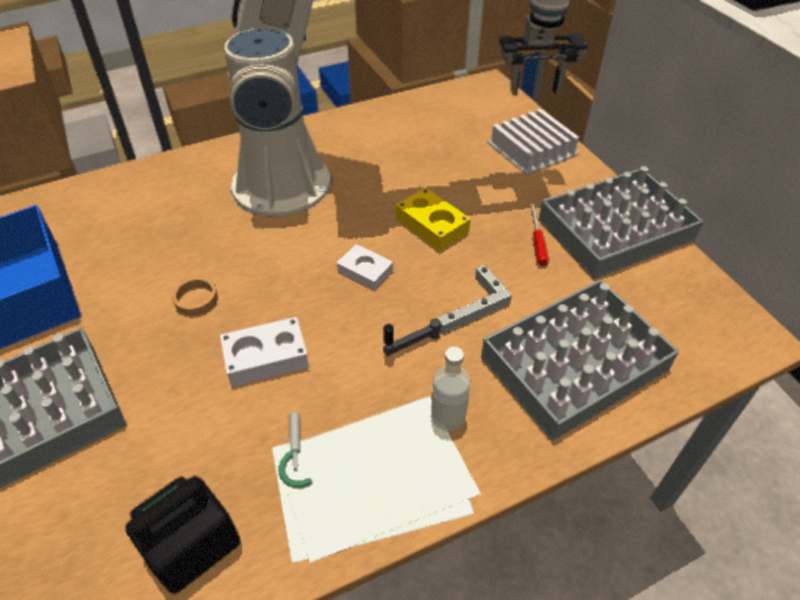

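The top view shows the housing at about (538,312) with its big bore to the right. The nest corner is at about (288,287), the hinge at (375,272) and the knob at (428,263). The scene view agrees. Next I'll take an enlarged crop to measure from.

```bash
cat > h.py <<'E'
from workcell import *
import numpy as np, cv2
def crop(name,x0,y0,x1,y1,k,fn):
    im=get_image(name)[y0:y1,x0:x1,::-1]
    cv2.imwrite(fn,cv2.resize(im,None,fx=k,fy=k,interpolation=cv2.INTER_CUBIC))
def world(name,uv,z):
    "pixels (n,2) -> world at heights z"
    c=camera_info(name); R=cv2.Rodrigues(c["rvec"])[0]; t=np.ravel(c["tvec"])
    p=cv2.undistortPoints(np.float64(uv).reshape(-1,1,2),c["mtx"],c["distortion"])[:,0]
    d=np.c_[p,np.ones(len(p))]@R; o=-R.T@t
    return o+d*((np.broadcast_to(z,len(p))-o[2])/d[:,2])[:,None]
def uncrop(uv,x0,y0,k): return (np.float64(uv)+.5)/k-.5+[x0,y0]
E
python3 - <<'E'
from h import *
crop("top",175,150,380,260,3.9,"pics/c1.png")
E
```

```text
(no output)
```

View pics/c1.png

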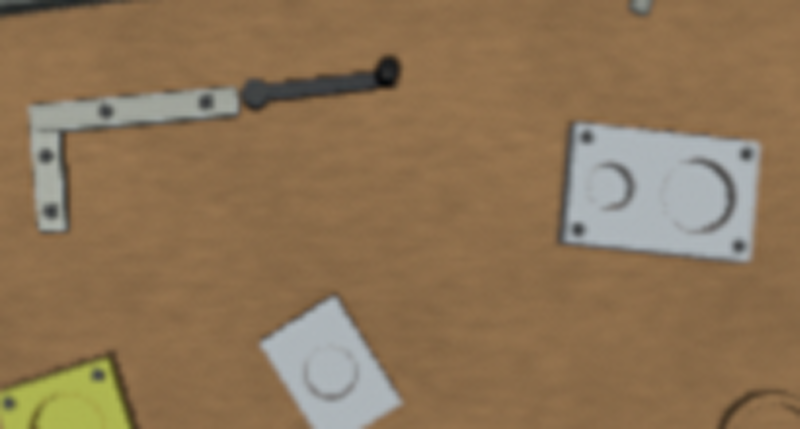

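The crop shows these pixel positions:
- **Housing top corners:** about (576,123), (760,143), (750,261) and (567,243).
- **Nest bars:** outer corner (29,106), long end (238,88)/(238,113), short end (39,231)/(67,231), inner corner (62,130).
- **Gate:** hinge (255,95), knob (388,70).

```bash
cat >> h.py <<'E'
def fit(model,P):
    "2D rigid fit -> yaw, origin"
    m=np.float64(model);P=np.float64(P)[:,:2];a=m-m.mean(0);b=P-P.mean(0)
    th=np.arctan2((a[:,0]*b[:,1]-a[:,1]*b[:,0]).sum(),(a*b).sum())
    c,s=np.cos(th),np.sin(th);R=np.array([[c,-s],[s,c]])
    o=P.mean(0)-R@m.mean(0);return th,o,P-(m@R.T+o)
E
python3 - <<'E'
from h import *
U=lambda l:uncrop(l,175,150,3.9)
N=[(62,130),(29,106),(238,88),(238,113),(39,231),(67,231)]
Nm=np.array([(0,0),(22,22),(22,-145),(0,-145),(-80,22),(-80,0)])/1e3
th,o,r=fit(Nm,world("top",U(N),.03));print("nest",np.degrees(th),o,"\n",r*1e3)
g=world("top",U([(255,95),(388,70)]),[.04,.09]);print(g)
c,s=np.cos(th),np.sin(th);R=np.array([[c,-s],[s,c]])
print("hinge model",R@[.015,-.16]+o); print("hinge/knob nest frame",(g[:,:2]-o)@R*1e3)
H=[(576,123),(760,143),(750,261),(567,243)]
Hm=np.array([(75,-47.5),(-75,-47.5),(-75,47.5),(75,47.5)])/1e3
h,ho,r=fit(Hm,world("top",U(H),.045));print("house",np.degrees(h),ho,r*1e3);print("in nest",(ho-o)@R*1e3)
c,s=np.cos(h),np.sin(h);print("bore model",ho+np.array([[c,-s],[s,c]])@[-.03,0])
print("bores seen",world("top",U([(699,196),(610,186)]),.045))
# spray from scene/top full pics (800x600 coords): base, cap
k=800/512
print("spray base scene",world("scene",uncrop([(449,424)],0,0,k),.0),"cap top-cam",world("top",uncrop([(409,162)],0,0,k),.19))
E
```

```text
nest 3.606924607445648 [0.57232629 0.28102134] 
 [[ 0.14232848 -2.17303291]
 [-0.38236218  0.81728801]
 [-0.71146452 -0.58314695]
 [ 1.089947    1.2641247 ]
 [ 0.89000424  0.57050567]
 [-1.02845301  0.10426148]]
[[0.59544901 0.12353674 0.04      ]
 [0.6060665  0.02017345 0.09      ]]
hinge model [0.59736236 0.12228194]
hinge/knob nest frame [[  13.16938993 -158.62731241]
 [  17.26314662 -262.45381161]]
house 82.70213071964785 [ 0.50893068 -0.19991629] [[ 0.61873145  0.20519105]
 [-0.0211256   0.08741433]
 [-0.12005602  0.63569957]
 [-0.47754982 -0.92830495]]
in nest [ -93.52636045 -475.99666128]
bore model [ 0.50511985 -0.22967326]
bores seen [[ 0.50527049 -0.2283138   0.045     ]
 [ 0.51518803 -0.15664977  0.045     ]]
spray base scene [[0.79229595 0.05341662 0.        ]] cap top-cam [[0.77740315 0.05612143 0.19      ]]
```

```bash
python3 - <<'E'
from h import *
b=[0.5052,-0.2290]; O=[180,0,82.7]
grip(0.0,20)
move_ptp(b+[.17],O)
print(servo_line(b+[.06],.15))
print(servo_line(b+[.022],.05,contact_N=6))
s=observe();print(s["time"],s["tcp_pos"],s["wrist_force"],s["opening"])
grip(0.04,25)
s=observe();print(s["time"],s["tcp_pos"],s["wrist_force"],s["opening"])
E
```

```text
False
False
6.375 [ 0.50534747 -0.22908151  0.02209368] [0.08944809 0.73112807 0.6835282 ] 0.0005160008599136431
6.9417 [ 0.50512295 -0.22902232  0.02211683] [-0.21851709 -0.03063542  0.94846698] 0.030535457817877695
```

```bash
cat >> h.py <<'E'
TH=np.radians(3.607);NO=np.array([.57233,.28102]);RN=np.array([[np.cos(TH),-np.sin(TH)],[np.sin(TH),np.cos(TH)]])
def nw(x,y,z): "nest mm -> world"; return [*(NO+RN@[x/1e3,y/1e3]),z]
def nf(): s=observe(); return round(s["time"],2),((np.array(s["tcp_pos"])[:2]-NO)@RN*1e3).round(2),round(s["tcp_pos"][2],4),(np.array(s["wrist_force"])[:2]@RN).round(1),round(s["wrist_force"][2],1),round(s["opening"],4)
E
python3 - <<'E'
from h import *
O=[180,0,93.6]
servo_line(nw(-60,-250,.0221),.08,ori=O);print(nf())
servo_line(nw(-56,-125,.0221),.08);print(nf())
crop("top",175,150,380,260,3.9,"pics/c2.png")
E
```

```text
(10.32, array([ -60.23, -249.35]), np.float64(0.0221), array([ 0.3, -4.2]), np.float64(5.5), 0.031)
(12.03, array([ -56.56, -124.23]), np.float64(0.0221), array([-0.3, -3.3]), np.float64(5.8), 0.0306)
```

View pics/c2.png

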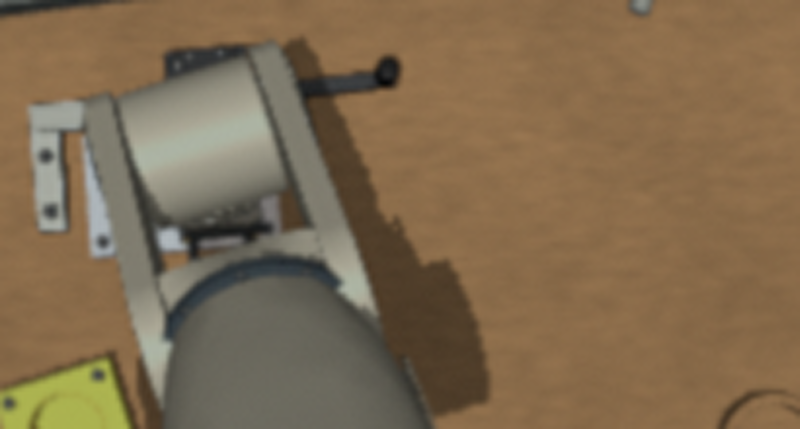

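The housing followed squarely. Its leading edge is at x≈88 px and the short stop's face is at x≈65. Next I seat it with gentle contact-limited pushes, first gripped and then from inside the loosened bore.

```bash
python3 - <<'E'
from h import *
Z=.0221
print(servo_line(nw(-54,-98,Z),.03,contact_N=8),nf())
x,y=nf()[1]
print(servo_line(nw(-40,y-.5,Z),.02,contact_N=8),nf())
grip(0.012,10);print(nf())
x,y=nf()[1]
print(servo_line(nw(x+25,y,Z),.02,contact_N=10),nf())
x1,y1=nf()[1]
servo_line(nw(x1-4,y1,Z),.05)
print(servo_line(nw(x1-4,y+35,Z),.02,contact_N=10),nf())
x,y=nf()[1]
servo_line(nw(x,y-3,Z),.05)
print(servo_line(nw(x+25,y-3,Z),.02,contact_N=10),nf())
E
```

```text
True (12.78, array([ -55.02, -103.61]), np.float64(0.0221), array([-0.1, -2.4]), np.float64(5.9), 0.0309)
True (13.04, array([ -55.02, -103.67]), np.float64(0.0221), array([-0.9,  0.3]), np.float64(5.1), 0.0311)
(13.62, array([ -54.56, -104.68]), np.float64(0.022), array([0.6, 0. ]), np.float64(0.2), 0.0117)
True (14.44, array([ -40.21, -105.13]), np.float64(0.0215), array([-1.7,  0.3]), np.float64(0.3), 0.0125)
True (15.5, array([-46.67, -95.13]), np.float64(0.0213), array([-0.8, -1.2]), np.float64(1.2), 0.0119)
True (16.27, array([-44.21, -98.83]), np.float64(0.0212), array([-0.2, -0.7]), np.float64(1.0), 0.012)
```

```bash
python3 - <<'E'
from h import *
Z=.022
def push(dx,dy,N):
    x,y=nf()[1]; r=servo_line(nw(x+dx,y+dy,Z),.012,contact_N=N); print(r,nf())
push(15,0,22);push(8,0,22)
x,y=nf()[1]; servo_line(nw(x-5,y,Z),.05)
push(0,15,22);push(0,8,22)
x,y=nf()[1]; servo_line(nw(x,y-5,Z),.05)
push(15,0,22)
x,y=nf()[1]; servo_line(nw(-47.5,-105,Z),.05)
grip(0,10);print(nf())
servo_line(nw(-47.5,-105,.17),.2)
move_ptp([.35,-.25,.25],[180,0,60])
crop("top",175,150,340,260,4.8,"pics/c3.png"); crop("scene",215,140,375,260,5,"pics/c4.png")
print(nf())
E
```

```text
False (17.69, array([-36.29, -99.61]), np.float64(0.0203), array([-19. ,   0.9]), np.float64(6.6), 0.0046)
False (17.94, array([ -35.64, -100.63]), np.float64(0.0201), array([-20.1,  -0.5]), np.float64(6.2), 0.0042)
True (19.27, array([-45.12, -92.55]), np.float64(0.0206), array([-1.6, -0.9]), np.float64(0.9), 0.0119)
True (19.79, array([-46.86, -90.86]), np.float64(0.0205), array([ 1.2, -3.8]), np.float64(2.3), 0.0117)
True (20.93, array([-43. , -97.2]), np.float64(0.0207), array([-1.9, -1.4]), np.float64(1.5), 0.0122)
(21.62, array([ -47.44, -104.9 ]), np.float64(0.022), array([0.7, 0.9]), np.float64(-0.3), 0.0003)
(24.32, array([-254.76, -515.5 ]), np.float64(0.2498), array([0.2, 0.8]), np.float64(0.7), -0.0002)
```

View pics/c3.png

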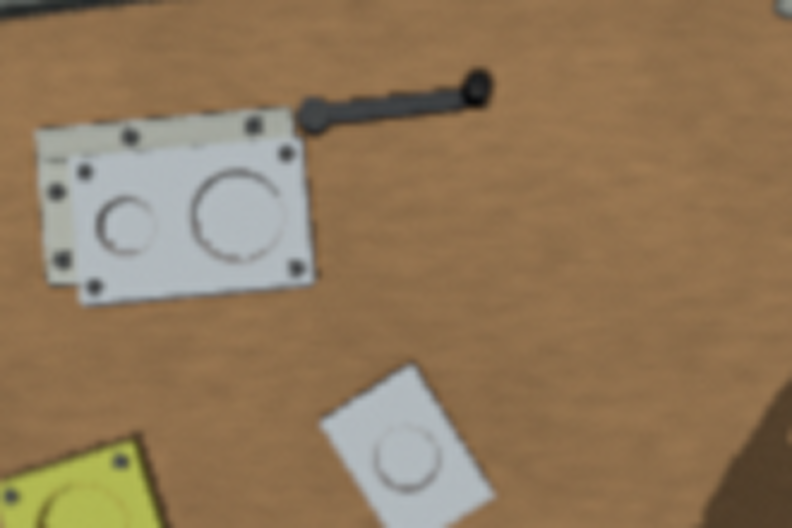

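View pics/c4.png

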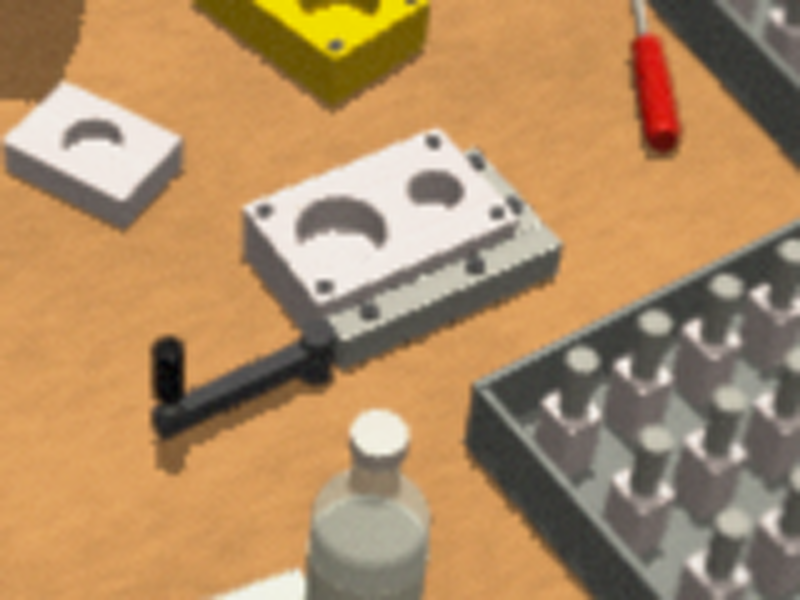

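Both views show the housing seated within about a millimetre, but several of the stops were tripped by first contact with the bore wall. I'll confirm with firm pushes from outside, on the end and then the side, before shutting the gate.

```bash
python3 - <<'E'
from h import *
U=lambda l:uncrop(l,175,150,4.8)
Hm=np.array([(75,-47.5),(-75,-47.5),(-75,47.5),(75,47.5)])/1e3
H=[(72,155),(301,138),(314,284),(82,305)]
h,ho,r=fit(Hm[[3,0,1,2]]*[1,1] if 0 else np.array([(75,-47.5),(-75,-47.5),(-75,47.5),(75,47.5)])/1e3,world("top",U(H),.045))
print("house",np.degrees(h)-93.607,(ho-NO)@RN*1e3,(r*1e3).round(1).tolist())
O=[180,0,93.607];Z=.022
move_ptp(nw(-47.5,-185,.16),O)
servo_line(nw(-47.5,-185,Z),.2)
print(servo_line(nw(-47.5,-164,Z),.06,contact_N=5),nf())
print(servo_line(nw(-47.5,-155,Z),.015,contact_N=30),nf()); wait(.2);print(nf())
servo_line(nw(-47.5,-185,Z),.1); servo_line(nw(-47.5,-185,.12),.25)
servo_line(nw(-130,-75,.12),.25); servo_line(nw(-130,-75,Z),.2)
print(servo_line(nw(-115,-75,Z),.06,contact_N=5),nf())
print(servo_line(nw(-104,-75,Z),.015,contact_N=30),nf()); wait(.2);print(nf())
servo_line(nw(-130,-75,Z),.1); servo_line(nw(-130,-75,.12),.25)
E
```

```text
house -0.31888895615402646 [-47.04617764 -74.90418093] [[1.0, -0.9], [-0.4, 1.0], [0.3, 0.4], [-0.9, -0.4]]
False (27.14, array([ -47.42, -163.48]), np.float64(0.0222), array([ 0.1, -0.6]), np.float64(0.4), 0.0005)
False (27.89, array([ -47.58, -158.31]), np.float64(0.022), array([  1. , -23.6]), np.float64(3.4), 0.0005)
(28.09, array([ -47.57, -158.32]), np.float64(0.022), array([  1.2, -22.3]), np.float64(2.4), 0.0003)
False (30.82, array([-114.13,  -74.86]), np.float64(0.0226), array([-0.6,  0.1]), np.float64(0.3), 0.0006)
False (31.71, array([-108.7 ,  -75.32]), np.float64(0.0216), array([-16.3,   4.6]), np.float64(13.8), 0.0005)
(31.91, array([-108.7 ,  -75.32]), np.float64(0.0216), array([-17.5,   4. ]), np.float64(15.2), 0.0005)
```

Both steady pushes met hard stops: 22 N on the end, and 17 N on the side at exactly the expected -108.7 mm. Now the gate.

```bash
cat >> h.py <<'E'
HX,HY=14.,-159.5
def kp(f,z,r=105.,t=0.):  # t: extra mm along closing tangent
    return nw(HX+r*np.sin(f)-t*np.cos(f),HY-r*np.cos(f)-t*np.sin(f),z),[180,0,93.607+np.degrees(f)]
E
python3 - <<'E'
from h import *
p,o=kp(.04,.16); 
servo_line(nw(-130,-75,.16),.2); move_ptp(p,o)
grip(.06,8)
print(servo_line(kp(.04,.057)[0],.12,contact_N=6),nf())
grip(0,8);print(nf())
for f in np.linspace(.04,-1.50,14)[1:]:
    p,o=kp(f,.057); servo_line(p,.09,ori=o)
    F=nf(); print(round(f,2),F[0],F[3],F[4],F[5])
    if np.hypot(*F[3])>30: break
print(nf())
E
```

```text
False (36.14, array([  18.77, -264.44]), np.float64(0.0577), array([ 0.6, -0.3]), np.float64(0.6), 0.0602)
(36.83, array([  18.25, -264.44]), np.float64(0.0571), array([ 0.5, -0.1]), np.float64(1.8), 0.0195)
-0.08 37.12 [1.4 1.5] -0.4 0.0197
-0.2 37.41 [0.3 2.4] 0.7 0.0195
-0.32 37.7 [1.7 3.8] -1.2 0.0195
-0.43 37.99 [2.6 2.6] -2.5 0.0198
-0.55 38.28 [2.9 3.3] -3.0 0.0197
-0.67 38.58 [2.9 4.8] -2.8 0.0199
-0.79 38.87 [3.2 3.8] -4.3 0.0198
-0.91 39.16 [3.7 3.4] -4.0 0.0195
-1.03 39.45 [3.9 3.4] -5.1 0.0202
-1.14 39.74 [3.8 1.3] -5.0 0.0197
-1.26 40.03 [4.2 1.6] -5.7 0.0198
-1.38 40.33 [4.5 0.4] -5.5 0.0199
-1.5 40.62 [4.2 0.8] -4.2 0.0197
(40.62, array([ -90.42, -167.24]), np.float64(0.0571), array([4.2, 0.8]), np.float64(-4.2), 0.0197)
```

```bash
python3 - <<'E'
from h import *
_,o=kp(-1.57,.057)
x,y=nf()[1]
servo_line(nw(x,y,.057),.05,ori=o);
print(servo_line(nw(x,y+16,.057),.02,contact_N=18),nf()); print(servo_line(nw(x,y+16,.057),.01,contact_N=18),nf())
x,y=nf()[1]; wait(.2); print(nf())
servo_line(nw(x,y,.057),.02); print(nf())
grip(.05,8); servo_line(nw(x,y,.17),.15)
move_ptp([.35,-.25,.25],[180,0,60])
crop("top",175,150,340,260,4.8,"pics/c5.png"); crop("scene",215,140,375,260,5,"pics/c6.png"); print(nf())
E
```

```text
False (41.82, array([ -91.1 , -153.04]), np.float64(0.0568), array([ -1. , -16.5]), np.float64(3.6), 0.0311)
False (42.07, array([ -91.09, -153.1 ]), np.float64(0.0568), array([ -0.6, -16.2]), np.float64(3.1), 0.0308)
(42.27, array([ -91.1 , -153.12]), np.float64(0.0568), array([ -1.3, -16. ]), np.float64(3.6), 0.0304)
(42.52, array([ -91.12, -154.96]), np.float64(0.0569), array([  1.5, -16.4]), np.float64(1.0), 0.027)
(45.66, array([-254.96, -515.53]), np.float64(0.2497), array([-0.2,  1.4]), np.float64(0.1), 0.0501)
```

View pics/c5.png

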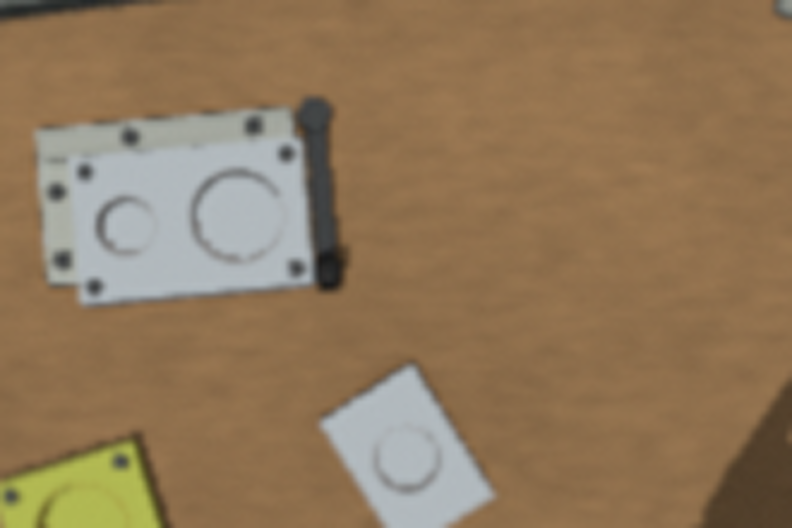

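View pics/c6.png

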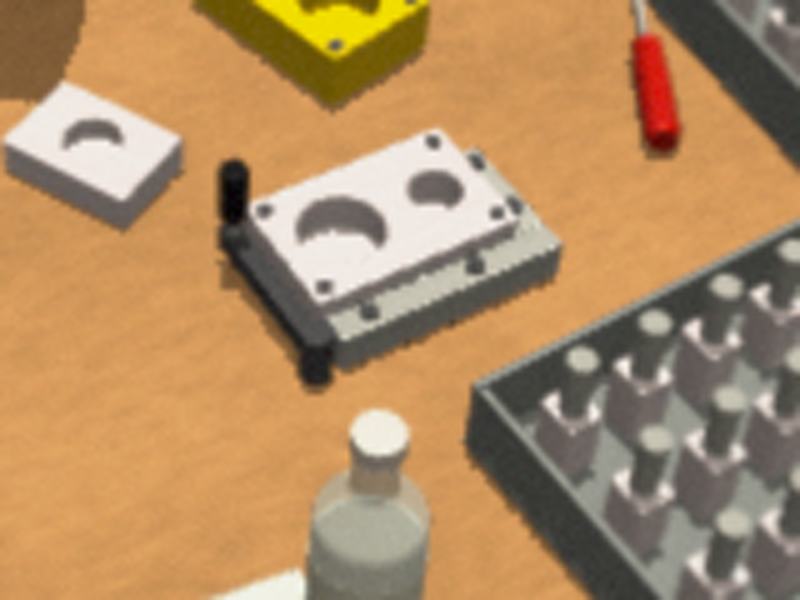

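```bash
python3 - <<'E'
from h import *
g=(world("top",uncrop([(316,113),(330,263)],175,150,4.8),[.04,.09])[:,:2]-NO)@RN*1e3
d=g[1]-g[0];print(g,np.hypot(*d),"gate",.35-np.arctan2(d[0],-d[1]))
hand_in()
E
```

```text
[[  15.67022733 -160.16649168]
 [ -84.93072985 -160.66816483]] 100.60220803805798 gate 1.915809604962369
the job is handed in; nothing more can be done
```

The housing is in the corner of the two stops with its small-bore end leading, the gate is shut across its free end, and the job is handed in. I gripped the housing from inside its big bore, slid it flat into the nest and pressed it home from outside. I then swung the gate shut by its knob, let go and backed the arm clear. The clock read about 46 s of the 72 s allowed.

**Housing flush:**
- **Pushes:** The outside pushes met steady resistance, about 22 N on the end and 17 N on the side. The finger stopped exactly where it should on the side. On the end it read about 1.7 mm past the expected point, which I put down to error in my nest position.
- **Image fit before those pushes:** It put the housing within 0.5 mm and 0.3° of home.
- **After the gate shut:** The last pictures look the same as before it swung.

**Gate shut:** It held firm at about 16 N at the end of its swing, against less than 6 N sideways while moving. From the image it stands at about 1.916 rad, against 1.92 fully shut. That image puts the knob about 101 mm from the hinge instead of 105 mm, so the angle is good to a few hundredths of a radian.

**Earlier misreads:** Some of the first pushes from inside the bore stopped on touching its wall, so I relied on the outside pushes instead.

**Other things on the bench:** I saw no movement in the cover, the yellow look-alike, the bottle or the driver in the last pictures. I did not look again at the tape or the micrometer, which were away from the work area.

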